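Stand the reagent bottle between tip box and dish

TASK

Set up the pipetting row: take the reagent bottle out of the slanted metal cradle and stand it upright on the bench midway between the pipette tip box and the petri dish, in line with their centres. Set it down rather than dropping it, and leave the tip box, the dish and everything else where they stand.

Things in the scene. Friction and masses are not known exactly. Their poses are not given: they have to be found in the camera images.
- bottle_center (a point): Capped round reagent bottle, 56 mm in diameter, 105 mm high, about 0.24 kg; straight body up to about 70 mm above its foot, narrower shoulder and cap above. At the start it leans in the slanted cradle. This point lies on its axis, half-way up (52.5 mm from the foot); its z axis runs along the bottle from foot to cap, its y axis is level at the start and runs across the cradle.
- cradle: Slanted metal bottle cradle fixed to the bench, base 125 x 84 mm, 75 mm high. Origin: centre of underside, z up, y across. Holds the bottle 38 degrees from vertical, cap leaning to the cradle's -x (towards the middle of the bench), foot centre at x 22.5, z 34 mm. A back plate lies under the bottle; side cheeks enclose only its lowest 20 mm (3 mm play); above, the sides are free; it draws out along its axis.
- tip_box: Closed pipette tip box (boxy base, clear lid), 84 mm (x) by 122 mm (y), 86 mm high, loose. Origin: centre of its underside, z up. The petri dish lies on the line of its y axis, on either the +y or the -y side.
- dish: Flat round petri dish, 90 mm in diameter, 14 mm high, loose. Origin: centre of its underside, z up. Its centre lies about 300 mm (290 to 310) from that of the tip box.
- big_bottle: Bystander: large brown capped bottle, 66 mm in diameter, 135 mm high. Origin: centre of its underside.
- small_bottle: Bystander: small brown capped bottle, 40 mm in diameter, 78 mm high. Origin: centre of its underside.
Things that resemble listed ones, but are neither listed nor needed, are in the scene too. What is shaped like the dish but green or red is not meant. Leave any purple look-alike of the tip_box alone.

How it is judged:
By the outcome, as a careful person would: the job done as asked, in the order asked, and still so for the second after the job is handed in, with the robot touching nothing.
It also fails if it takes over 35 s, if anything falls off the work surface, if the arm or the gripper's body presses on something with over 40 N, if the wrist force passes 120 N, or if a joint passes its speed limit or range.

ROBOT

A 7-joint arm with a two-finger parallel gripper is mounted at the origin on the work surface; the furniture and walls round the work are solid. World frame = base frame: x ahead of the robot, y to its left, z up, the work surface at z = 0. Lengths are in mm, angles in rad, forces in N, time in s.
With the tool pointing down it reaches from about 400 to 875 mm from the base axis. Payload 4.4 kg.
Tool frame: the origin (TCP) lies on the centre line of the jaws, within the pads' length; the fingertips stand 25 mm ahead of it and the grasp point (between the pads) lies 6 mm ahead of it; z points along the fingers, x is the direction in which the jaws open and shut, and the axes are right-handed (so a half turn about z gives the same grasp; the last joint's range is limited). The gripper opens to 85 mm and grips with 20 to 120 N. Pads are 22 mm wide; open, the fingers measure 114 mm over their backs; the gripper's body (76 mm by 85 mm) begins 54 mm behind the grasp point. The pads swing forward as they close: fully open they stand 13 mm farther back than shut.
Start: joints at [-1.188, 0.628, 0.038, 1.517, -0.027, 0.996, -0.02], TCP at [282.005, 585.654, 256.313] pointing down, gripper open.
Joint ranges: [-3.06, 3.06], [-0.37, 2.12], [-1.25, 1.32], [0.18, 2.47], [-1.1, 4.24], [0.23, 1.98], [-2.94, 2.94]. Speed limits (rad/s): [2.57, 2.57, 3.14, 3.14, 3.14, 3.14, 3.14].

INTERFACE

Orientations are given as [roll, pitch, yaw] about the fixed x, y, z axes, in that order (R = Rz(yaw) Ry(pitch) Rx(roll)).
In Python, from cell import ctrl, cams gives the robot as it stands. The module is installed in compiled form; this text tells all that it offers.
- The arm moves only by the tool step_arm, never from a script. Its arguments are lists of equal length, an entry for each row: "linear": the shift along the tool's x, y, z in mm, a list of three; "yaw": the turn about the tool's z in rad; "gripper": the opening, from -1 (shut) to 1 (fully open). A call has 1 to 8 rows; each row is the pose to reach, as a shift and turn from the pose commanded when the call began, along the tool's axes at that moment; what a row does not reach only later rows make up. A row lasts 1/12 s, in which the tool goes at most 41.7 mm and 7.16 degrees, less where a joint would pass 70% of its speed; a pose out of reach is approached as far as the arm can. A call with a gripper value outside its range is refused whole. The fingers move at their own pace and stop on an object; the grip force is fixed at half the most. Time passes only in rows, so rows that repeat a pose let the fingers close. It gives the time, the measured TCP pose, the force and the opening at its end, in the units of the state.
- ctrl.read_state(): the state, without advancing time (a new reading comes with each control period).
- cams.get_image(name): name is "scene" or "top" or "wrist"; returns a dict with "frame" (480x640x3 uint8, red, green, blue), "depth" (480x640 float32, mm along the optical axis (not along the pixel's ray), 0 where there is no reading), "intrinsics" (3x3 intrinsics, pixels), "cam_to_world" (4x4, takes a point from camera to world coordinates). Camera axes: x right, y down, z forward; pixel columns grow to the right and rows downward; lengths in mm; the calibration is good to about 2 mm. A picture is of the moment at which its call begins.
- ctrl.finish_job(): hands the job in, once; it reports no verdict.
Trained networks look in the newest picture that a camera, given by its name, has taken for a name from the list of things; names that differ only in an ending like _2 or _b are one class to them, and where a whole thing is asked for, a point or a joint stands for the part that bears it (a point fixed in the world has none). Each returns a list of dicts, best first, with "conf" (0 to 1); they miss things now and then, are a little off and sometimes report something else, mostly with a low value. They report only what shows in the picture. A call takes as long as a camera call. They do not tell look-alikes from the thing itself.
- cams.regions_of(camera, name): "pixels" (480x640 bool, what is visible of it) and "pixel" ([column, row] in pixels, amid what is visible of it).
The state is a dict: "clock": time; "qpos": joint angles; "qd": joint speeds; "tau": joint torques, N m; "eef_pos": TCP position; "tool_rot": TCP orientation; "force": force on the tool from outside, world axes, zero at the start; "torque": the same for the moment, N m; "width": finger opening in mm.
Only numpy, scipy, OpenCV 4.12 (cv2) and the standard library are available. Lean on these libraries where they do the work, as an engineer would, in place of code of your own. Each camera call takes 0.05 s, during which the arm holds its last target.

## Working session

There is one attempt and no reset: what is moved stays moved. The work goes in short steps, Python scripts to look and compute and a tool call to move; the robot and the scene stay as the last step left them, time stands still between calls to the robot, and variables do not carry over. Pictures are saved under pics/ and viewed, and the job is handed in when it is done.

Besides the shell and the picture viewer there is one more tool, called after ">>>" by a JSON object that holds its "method" and its "body". step_arm: Moves the arm, as the interface text tells. Its arguments: {"type":"object","properties":{"linear":{"type":"array"},"yaw":{"type":"array"},"gripper":{"type":"array"}},"required":["linear","yaw","gripper"]}

```bash
mkdir -p pics
cat > h.py <<'E'
from cell import ctrl,cams
import numpy as np,cv2
def shot(n,f):
    im=cams.get_image(n); cv2.imwrite(f'pics/{f}.png',im['frame'][:,:,::-1]); return im
def pts(im,mask=None):
    d=im['depth'];K=im['intrinsics'];T=im['cam_to_world']
    v,u=np.nonzero((d>0)&(mask if mask is not None else True))
    z=d[v,u];P=np.c_[(u-K[0,2])*z/K[0,0],(v-K[1,2])*z/K[1,1],z]
    return P@T[:3,:3].T+T[:3,3]
E
python3 - <<'E'
from h import *
np.set_printoptions(precision=1,suppress=True)
print(ctrl.read_state())
for c in ['top','scene','wrist']:
    im=shot(c,c+'0')
    print(c,im['cam_to_world'][:3,3],im['cam_to_world'][:3,2])
    for n in ['bottle_center','cradle','tip_box','dish','big_bottle','small_bottle']:
        for r in cams.regions_of(c,n):
            P=pts(im,r['pixels']); 
            if len(P): print(c,n,round(r['conf'],2),r['pixel'],len(P),'med',np.median(P,0),'lo',np.percentile(P,2,0),'hi',np.percentile(P,98,0))
print(ctrl.read_state()['clock'])
E
```

```text
{'clock': 0.0, 'qpos': array([-1.2,  0.6,  0. ,  1.5, -0. ,  1. , -0. ]), 'qd': array([ 0., -0.,  0.,  0., -0.,  0., -0.]), 'tau': array([  0. , -56.3,   1.2, -19.3,   0. ,   0. ,  -0. ]), 'eef_pos': array([281.7, 585.1, 255.4]), 'tool_rot': array([3.1, 0. , 1.1]), 'force': array([-0.9, -0. , -0.1]), 'torque': array([-0., -0., -0.]), 'width': 85.36362018097819}
top [ 347.1   13.8 1316.3] [ 0.1 -0.  -1. ]
top bottle_center 0.73 [207.2, 256.1] 759 med [467.1 269.5 104.1] lo [444.1 232.8  53.6] hi [495.1 317.9 124.2]
top cradle 0.7 [225.5, 262.3] 1060 med [456.  259.7  10.2] lo [429.8 220.3   1. ] hi [510.5 335.   76.2]
top tip_box 0.84 [432.4, 262.0] 2271 med [ 450.3 -228.4   85.1] lo [ 406.7 -292.6    3.5] hi [ 496.4 -170.2   90.3]
top tip_box 0.56 [408.7, 195.7] 2179 med [ 616.5 -175.2   84.9] lo [ 559.7 -240.3    2. ] hi [ 678.8 -115.5   90.3]
top dish 0.98 [341.1, 188.8] 1088 med [644.7 -24.6   6.5] lo [601.3 -64.3   0.3] hi [686.3  16.6  15.3]
top dish 0.93 [313.4, 303.0] 1096 med [371.5  36.6   6.4] lo [332.3  -3.3   0.7] hi [410.8  77.4  14.4]
top dish 0.9 [302.5, 245.4] 1138 me
[... 1003 characters left out ...]
cene dish 0.6 [291.9, 290.3] 1413 med [644.1 -25.9   6.9] lo [601.8 -66.2   3.4] hi [689.2  14.3  15.8]
scene big_bottle 0.59 [480.8, 299.0] 2445 med [652.6 315.6  86.6] lo [618.9 287.4   5.1] hi [664.  347.9 136.2]
scene small_bottle 0.85 [424.9, 316.9] 812 med [680.  230.3  51.3] lo [644.  212.1   0.3] hi [687.7 250.4  79.7]
wrist [213.5 618.8 374.1] [ 0.3 -0.1 -1. ]
wrist bottle_center 0.77 [143.5, 472.3] 497 med [445.7 279.3  85.3] lo [443.  260.6  66.9] hi [456.4 293.2  93. ]
wrist cradle 0.96 [142.4, 446.4] 692 med [450.2 256.8  39.8] lo [270.4 236.   -0.3] hi [501.9 530.6 293.1]
wrist dish 0.79 [7.0, 419.3] 206 med [360.   79.2   6.2] lo [347.6  54.5   2. ] hi [372.5  83.4  14.9]
1.05
```

View pics/top0.png

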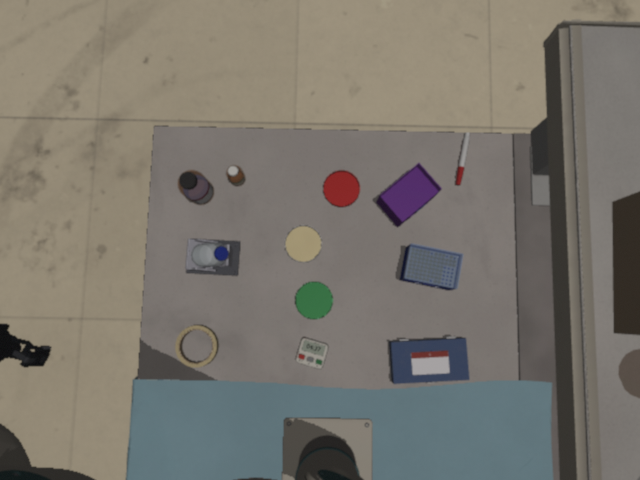

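View pics/scene0.png

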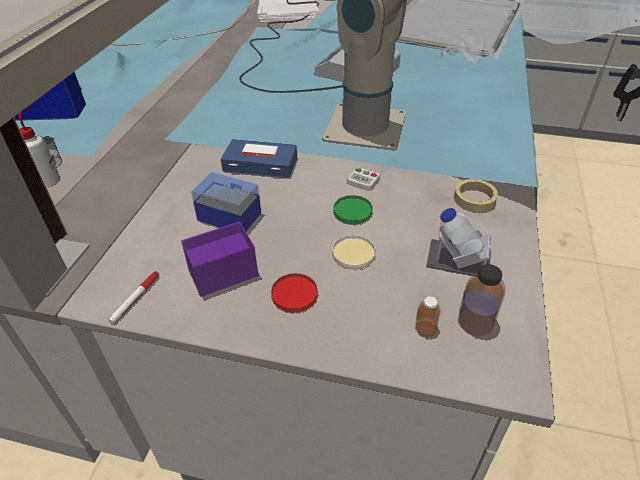

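The scene shows the blue clear-lid tip box at top px (432,266), the cream dish at (303,244), and the bottle in the cradle with its blue cap leaning to -y. The red and green dishes and the purple box are decoys. Next I'll work out precise poses.

Run:
```python
from h import *
from scipy.optimize import least_squares
np.set_printoptions(precision=1,suppress=True)
def near(rs,im,xy):
    for r in rs:
        P=pts(im,r['pixels'])
        if np.hypot(*(np.median(P,0)[:2]-xy))<60: return P
for c in ['top','scene']:
    im=shot(c,c+'1')
    A=near(cams.regions_of(c,'tip_box'),im,(465,-228)); D=near(cams.regions_of(c,'dish'),im,(507,65))
    t=A[(A[:,2]>80)&(A[:,2]<95)] if A is not None else None
    if t is not None: print(c,'box',cv2.minAreaRect(t[:,:2].astype(np.float32)), t.mean(0), cv2.minAreaRect(A[:,:2].astype(np.float32)))
    if D is not None:
        d=D[(D[:,2]>3)];print(c,'dish',cv2.minEnclosingCircle(d[:,:2].astype(np.float32)),d.mean(0),(np.percentile(d,1,0)+np.percentile(d,99,0))/2)
    for r in cams.regions_of(c,'cradle')[:1]:
        P=pts(im,r['pixels']);L=P[(P[:,2]<14)&(P[:,2]>2)]
        print(c,'cradle',cv2.minAreaRect(P[P[:,2]>2][:,:2].astype(np.float32)),cv2.minAreaRect(L[:,:2].astype(np.float32)))
    for r in cams.regions_of(c,'bottle_center')[:1]:
        P=pts(im,r['pixels'])
        # body cylinder fit, heading th free, tilt 38deg
        def axis(p):
            a=np.array([np.cos(p[2])*np.sin(p[4]),np.sin(p[2])*np.sin(p[4]),np.cos(p[4])]);return np.array([p[0],p[1],p[3]]),a
        def res(p,fix=True):
            f,a=axis(p); v=P-f; s=v@a; rr=np.linalg.norm(v-np.outer(s,a),axis=1)
            m=(s>3)&(s<66)
            e=np.where(m,rr-28,0); cap=np.where(s>105,s-105,0); ft=np.where(s<0,s,0)
            m2=(s>92)
            return np.r_[e,cap*2,ft*2,np.mean(np.clip(s,90,130)[s>90])*0, (p[4]-np.radians(38))*300]
        b=None
        for y0 in (290,305,320):
            q=least_squares(res,[472,y0,-1.57,34,np.radians(38)],loss='soft_l1')
            if b is None or q.cost<b.cost:b=q
        f,a=axis(b.x);v=P-f;s=v@a;rr=np.linalg.norm(v-np.outer(s,a),axis=1)
        print(c,'foot',f,'head',np.degrees(b.x[2]),'tilt',np.degrees(b.x[4]),'cost',b.cost,len(P),'smax',np.percentile(s,[1,99,99.8]))
        for k in range(0,110,10):
            m=(s>k)&(s<k+10); 
            if m.sum(): print(k,m.sum(),np.median(rr[m]))
print(ctrl.read_state()['clock'])
```

```text
top box ((453.377685546875, -234.4195556640625), (121.7603530883789, 81.59700775146484), 79.88212585449219) [ 452.9 -233.8   85.7] ((457.0443420410156, -244.96218872070312), (142.08224487304688, 97.40345001220703), 79.50269317626953)
top dish ((507.1048889160156, 65.82015228271484), 45.13043212890625) [507.5  66.6   7.2] [507.1  66.5   9.8]
top cradle ((469.9535217285156, 280.4219970703125), (122.62825012207031, 83.01276397705078), 87.20135498046875) ((469.9535217285156, 280.4219970703125), (122.62825012207031, 83.01276397705078), 87.20135498046875)
top foot [471.9 302.8  36.1] head -93.28332016825388 tilt 38.091583142844264 cost 162.01230821158595 804 smax [ -0.7 105.8 106.7]
0 49 28.23003769251045
10 46 28.11398372504833
20 43 27.894810286862224
30 42 27.958361324004525
40 45 28.2186290766824
50 55 27.868135456366453
60 57 27.729933945933915
70 114 25.97909268615416
80 169 20.34188702476412
90 55 15.411000256261834
100 118 10.906392586497685
scene box ((488.6576232910156, -226.74594116210938), (154.2320098876953, 153.35975646972656), 81.3747329711914) [ 458.  -232.7   85.9] ((426.61016845703125, -248.63385009765625), (314.3771667480469, 160.41268920898438), 27.57118034362793)
scene dish ((507.3148498535156, 65.14498138427734), 47.428531646728516) [506.8  64.9   7.8] [507.8  65.1  10.1]
scene cradle ((469.75994873046875, 279.900634765625), (121.86066436767578, 96.60387420654297), 85.5560073852539) ((469.75994873046875, 279.900634765625), (121.86066436767578, 96.60387420654297), 85.5560073852539)
scene foot [479.4 277.2 -83.7] head -176.65970020995286 tilt 14.96793195202501 cost 119.6016439194943 1215 smax [ 68.8 101.9 103.3]
60 24 226.92146992431992
70 338 222.69444317637044
80 559 216.69249691344837
90 264 217.25329642875485
100 30 213.08432264095393
1.55
  return _methods._mean(a, axis=axis, dtype=dtype,
  ret = ret.dtype.type(ret / rcount)
```

Run:
```python
import cv2
a=cv2.imread('pics/scene1.png')[190:300,400:530];cv2.imwrite('pics/scene1z.png',cv2.resize(a,None,fx=5,fy=5,interpolation=2))
```

```text
(no output)
```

View pics/scene1z.png

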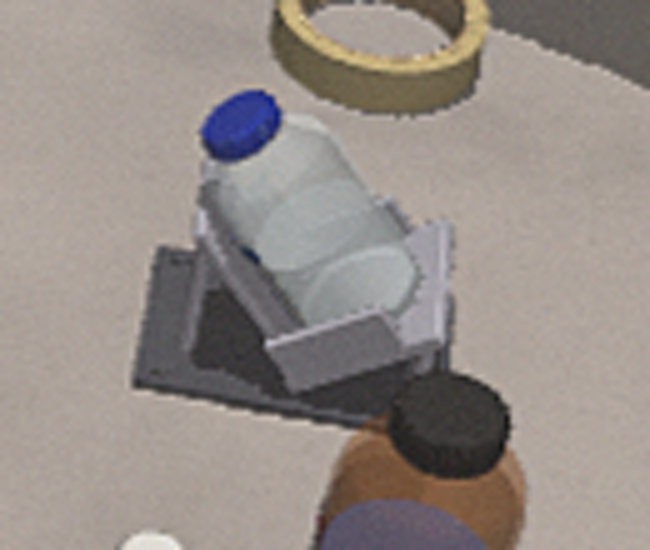

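```bash
cat >> h.py <<'E'
from scipy.spatial.transform import Rotation as Rn
def go(x,y,z,head=None):
    s=ctrl.read_state();R=Rn.from_euler('xyz',s['tool_rot']).as_matrix()
    h0=np.degrees(np.arctan2(R[1,0],R[0,0]))
    print('t',round(s['clock'],2),'pos',s['eef_pos'].round(1),'head',h0.round(2),'rot',np.degrees(s['tool_rot']).round(2),'F',s['force'].round(1),'T',s['torque'].round(2),'w',round(s['width'],1))
    print(' shift',(R.T@(np.array([x,y,z])-s['eef_pos'])).round(1),'yaw',None if head is None else np.radians((h0-head+180)%360-180).round(4))
E
python3 -c "
from h import *
go(469.4,267.2,200,-2.8)"
```

```text
t 1.55 pos [282.  585.6 256.3] head 64.28 rot [180.    -0.    64.28] F [-0.5 -0.5 -0.6] T [0.04 0.03 0.06] w 85.9
 shift [-205.6  307.    56.3] yaw 1.1708
```

>>> {"method": "step_arm", "body": {"linear": [[-205.6, 307, 56], [-205.6, 307, 56], [-205.6, 307, 56], [-205.6, 307, 56], [-205.6, 307, 56], [-205.6, 307, 56], [-205.6, 307, 56], [-205.6, 307, 56]], "yaw": [1.17, 1.17, 1.17, 1.17, 1.17, 1.17, 1.17, 1.17], "gripper": [1, 1, 1, 1, 1, 1, 1, 1]}}

```text
clock: 2.22
eef_pos: [449.9, 300.0, 206.5]
tool_rot: [-3.141, -0.001, 0.116]
force: [1.1, 0.8, 0.4]
width: 85.3
```

```bash
python3 -c "
from h import *
go(469.4,267.2,180,-2.8)"
```

```text
t 2.22 pos [449.9 300.  206.5] head 6.66 rot [-1.7997e+02 -4.0000e-02  6.6600e+00] F [1.1 0.8 0.4] T [ 0.01 -0.07  0.01] w 85.3
 shift [15.5 34.9 26.5] yaw 0.165
```

>>> {"method": "step_arm", "body": {"linear": [[15.5, 34.9, 26.5], [15.5, 34.9, 26.5], [15.5, 34.9, 26.5], [15.5, 34.9, 26.5]], "yaw": [0.165, 0.165, 0.165, 0.165], "gripper": [1, 1, 1, 1]}}

```text
clock: 2.55
eef_pos: [468.5, 269.5, 179.8]
tool_rot: [-3.141, 0.001, -0.041]
force: [0.1, 0.7, 0.1]
width: 85.5
```

```bash
python3 -c "
from h import *
shot('wrist','wr1')
go(469.4,267.2,86,-2.8)"
```

```text
t 2.6 pos [468.3 270.6 180.1] head -2.27 rot [-1.7993e+02  2.0000e-02 -2.2700e+00] F [-0.1  0.4 -0.1] T [ 0.09 -0.06 -0.03] w 85.3
 shift [ 1.3  3.4 94.1] yaw 0.0093
```

View pics/wr1.png

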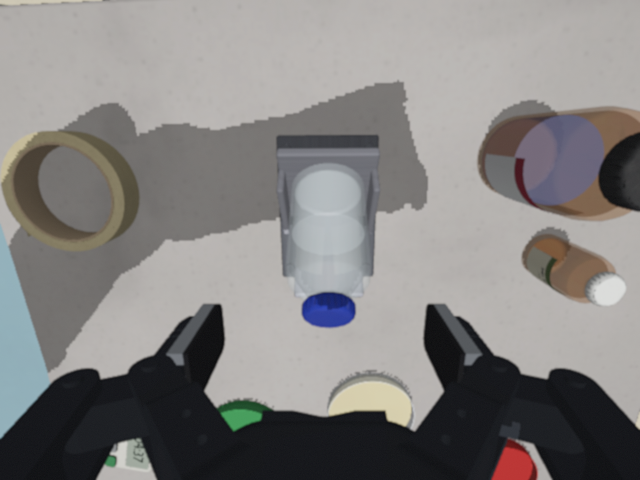

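The bottle (px 328,230) is centred between the pads (px 208 and 440). Descending.

>>> {"method": "step_arm", "body": {"linear": [[1.3, 3.4, 35], [1.3, 3.4, 70], [1.3, 3.4, 94], [1.3, 3.4, 94], [1.3, 3.4, 94]], "yaw": [0.009, 0.009, 0.009, 0.009, 0.009], "gripper": [1, 1, 1, 1, 1]}}

```text
clock: 3.02
eef_pos: [468.9, 266.9, 85.7]
tool_rot: [-3.141, 0.002, -0.049]
force: [0.3, -0.1, -0.8]
width: 85.4
```

```bash
python3 -c "
from h import *
shot('wrist','wr2')
go(469.4,267.2,86,-2.8)"
```

```text
t 3.07 pos [470.1 267.   86.8] head -2.83 rot [-1.7992e+02 -4.0000e-02 -2.8300e+00] F [ 0.4 -0.5 -0.3] T [-0.01 -0.03  0.01] w 85.2
 shift [-0.7 -0.2  0.8] yaw -0.0005
```

View pics/wr2.png

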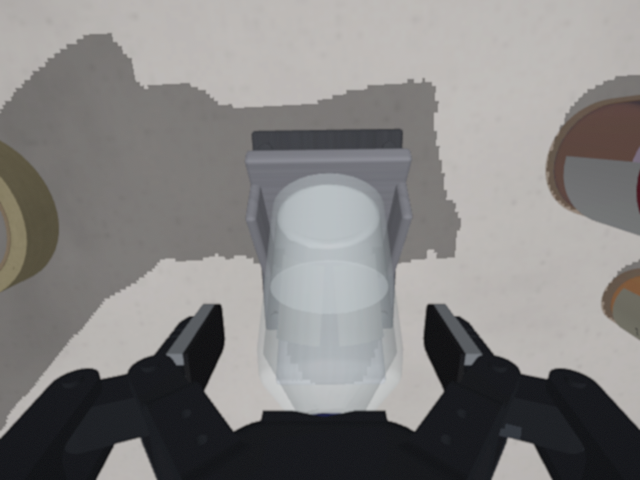

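>>> {"method": "step_arm", "body": {"linear": [[1, 0, 0.3], [1, 0, 0.3], [1, 0, 0.3], [1, 0, 0.3], [1, 0, 0.3], [1, 0, 0.3], [1, 0, 0.3], [1, 0, 0.3]], "yaw": [0, 0, 0, 0, 0, 0, 0, 0], "gripper": [-1, -1, -1, -1, -1, -1, -1, -1]}}

```text
clock: 3.73
eef_pos: [471.5, 266.2, 87.6]
tool_rot: [-3.139, -0.002, -0.051]
force: [-2.0, 0.0, 8.4]
width: 53.7
```

```bash
python3 -c "
from h import *
shot('wrist','wr3')
go(469.4,267.2,86,-2.8)"
```

```text
t 3.78 pos [471.6 266.2  87.6] head -2.93 rot [-1.7987e+02 -1.1000e-01 -2.9300e+00] F [-1.4 -1.   7.9] T [0.03 0.36 0.12] w 53.7
 shift [-2.2 -0.9  1.6] yaw -0.0023
```

View pics/wr3.png

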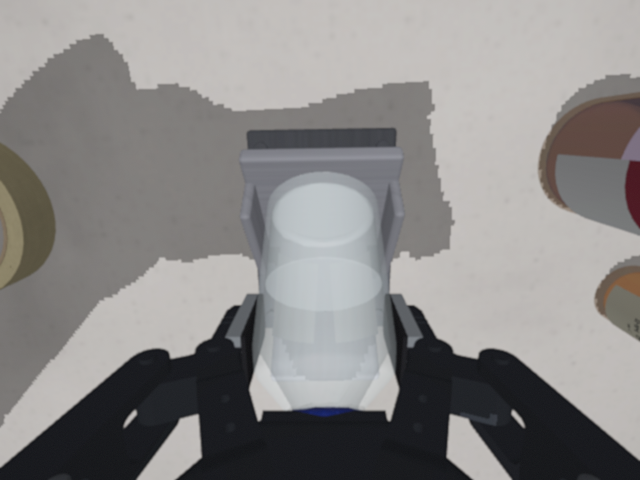

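Grip holds at width 53.7. Drawing out along the axis.

>>> {"method": "step_arm", "body": {"linear": [[0, 6.2, -7.9], [0, 18.5, -23.6], [0, 37, -47.3], [0, 49, -63], [0, 49, -63]], "yaw": [0, 0, 0, 0, 0], "gripper": [-1, -1, -1, -1, -1]}}

```text
clock: 4.2
eef_pos: [470.1, 213.5, 151.9]
tool_rot: [-3.141, -0.005, -0.056]
force: [0.3, -0.5, -2.4]
width: 53.8
```

```bash
python3 -c "
from h import *
shot('wrist','wr4');im=shot('scene','sc4');cv2.imwrite('pics/sc4z.png',cv2.resize(im['frame'][100:320,340:600,::-1],None,fx=3,fy=3)[:600])
go(480.3,-84.4,180,-2.8)"
```

```text
t 4.3 pos [468.6 216.3 149.2] head -3.04 rot [-1.7994e+02 -6.0000e-02 -3.0400e+00] F [-0.3  0.5 -2.8] T [0.   0.02 0.06] w 53.8
 shift [ 27.7 299.6 -31.1] yaw -0.0042
```

View pics/sc4z.png

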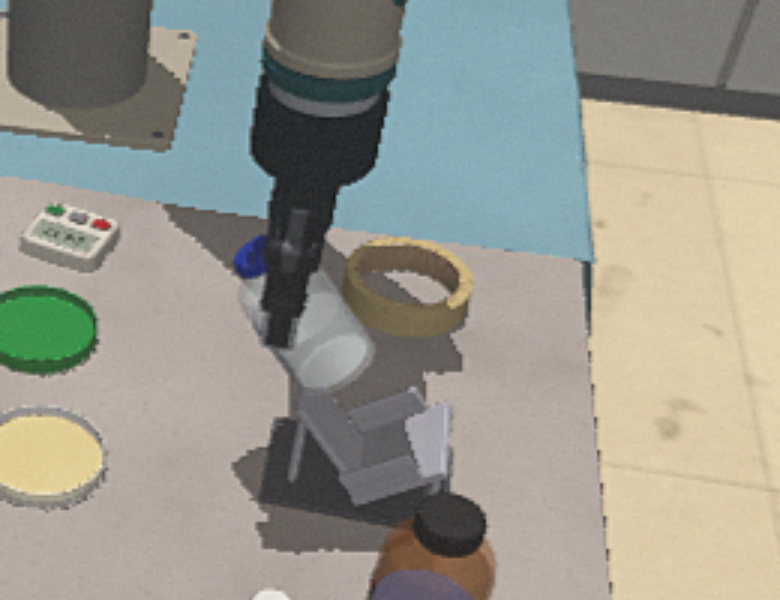

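View pics/wr4.png

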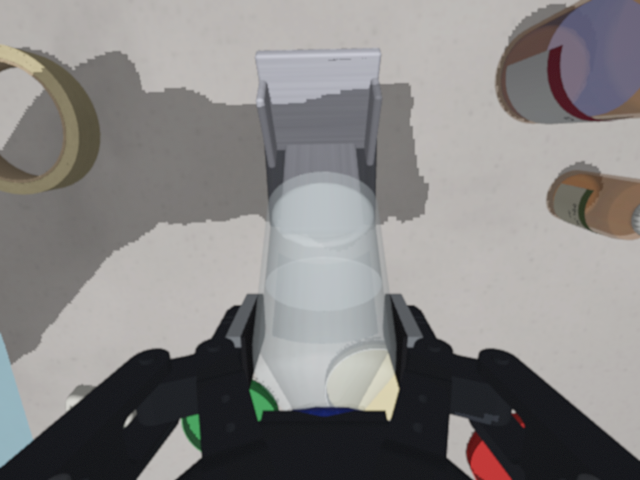

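>>> {"method": "step_arm", "body": {"linear": [[27.6, 311, 0], [27.6, 311, 0], [27.6, 311, 0], [27.6, 311, 0], [27.6, 311, 0], [27.6, 311, 0], [27.6, 311, 15], [27.6, 311, 15]], "yaw": [0, 0, 0, 0, 0, 0, 0, 0], "gripper": [-1, -1, -1, -1, -1, -1, -1, -1]}}

```text
clock: 4.97
eef_pos: [479.4, -100.2, 132.2]
tool_rot: [3.139, 0.0, -0.056]
force: [1.0, -0.2, -3.1]
width: 53.8
```

>>> {"method": "step_arm", "body": {"linear": [[0, 0, 0], [0, 0, 0], [0, 0, 0]], "yaw": [0, 0, 0], "gripper": [-1, -1, -1]}}

```text
clock: 5.22
eef_pos: [479.5, -93.9, 132.6]
tool_rot: [-3.14, 0.002, -0.05]
force: [-0.6, -0.1, -2.3]
width: 54.0
```

```bash
cat >> h.py <<'E'
def view(f):
    im=shot('scene',f);cv2.imwrite(f'pics/{f}z.png',cv2.resize(im['frame'][90:310,180:440,::-1],None,fx=2.7,fy=2.7))
    return im
E
python3 -c "
from h import *
view('sc5')
go(479.7,-95.9,72,-2.8)"
```

```text
t 5.27 pos [479.7 -93.5 132.9] head -2.82 rot [-1.7992e+02  9.0000e-02 -2.8200e+00] F [ 0.2  0.6 -2.2] T [ 0.    0.04 -0.02] w 53.8
 shift [ 0.2  2.5 60.9] yaw -0.0004
```

View pics/sc5z.png

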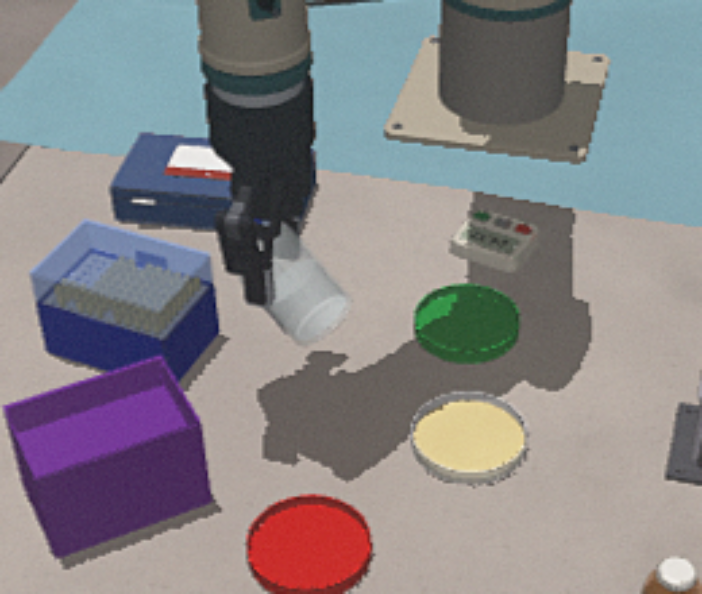

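The bottle is held tilted at about 38°. I'll lower its foot edge onto the bench.

>>> {"method": "step_arm", "body": {"linear": [[0, 0, 30], [0, 0, 52], [0, 0, 58], [0, 0, 60], [0, 0, 62], [0, 0, 62]], "yaw": [0, 0, 0, 0, 0, 0], "gripper": [-1, -1, -1, -1, -1, -1]}}

```text
clock: 5.77
eef_pos: [480.4, -95.1, 72.1]
tool_rot: [3.142, -0.001, -0.051]
force: [-0.3, -0.2, -1.9]
width: 53.5
```

>>> {"method": "step_arm", "body": {"linear": [[0, 0, 1.5], [0, 0, 3], [0, 0, 4], [0, 0, 4]], "yaw": [0, 0, 0, 0], "gripper": [-1, -1, -1, -1]}}

```text
clock: 6.1
eef_pos: [480.5, -96.2, 69.0]
tool_rot: [3.141, -0.002, -0.053]
force: [-1.4, -0.1, 8.6]
width: 53.7
```

Contact matches the expected height. Starting the pivot.

>>> {"method": "step_arm", "body": {"linear": [[0, -2, 1], [0, -4, 1], [0, -6, 1], [0, -8, 1]], "yaw": [0, 0, 0, 0], "gripper": [-1, -1, -1, -1]}}

```text
clock: 6.43
eef_pos: [480.7, -92.9, 69.4]
tool_rot: [3.136, -0.004, -0.056]
force: [-5.5, -12.1, 24.1]
width: 53.7
```

```bash
python3 -c "
from h import *
view('sc6')
go(479.7,-95.9,72,-2.8)"
```

```text
t 6.48 pos [480.6 -92.8  69.4] head -3.23 rot [179.67  -0.24  -3.23] F [ -4.5 -10.6  21.5] T [-2.73  1.43  0.13] w 53.6
 shift [-0.7  3.2 -2.6] yaw -0.0075
```

View pics/sc6z.png

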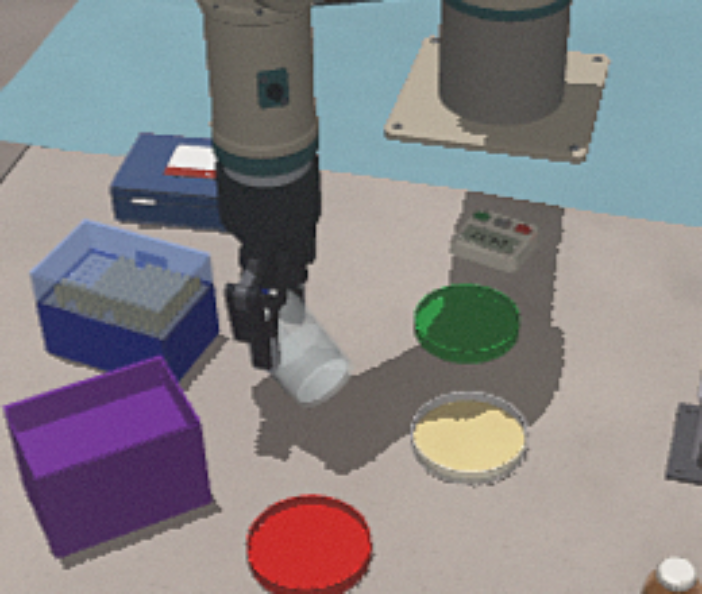

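>>> {"method": "step_arm", "body": {"linear": [[0, -3, 0], [0, -6, 0], [0, -9, 0], [0, -12, 0], [0, -12, 0]], "yaw": [0, 0, 0, 0, 0], "gripper": [-1, -1, -1, -1, -1]}}

```text
clock: 6.9
eef_pos: [481.1, -80.5, 69.7]
tool_rot: [3.137, -0.004, -0.057]
force: [-5.7, -10.2, 28.2]
width: 53.6
```

```bash
python3 -c "
from h import *
view('sc7')
go(479.7,-95.9,72,-2.8)"
```

```text
t 6.95 pos [481.1 -80.6  69.7] head -3.24 rot [179.71  -0.22  -3.24] F [-6.1 -8.7 28.2] T [-2.47  1.69  0.05] w 53.4
 shift [-0.5 15.4 -2.2] yaw -0.0077
```

View pics/sc7z.png

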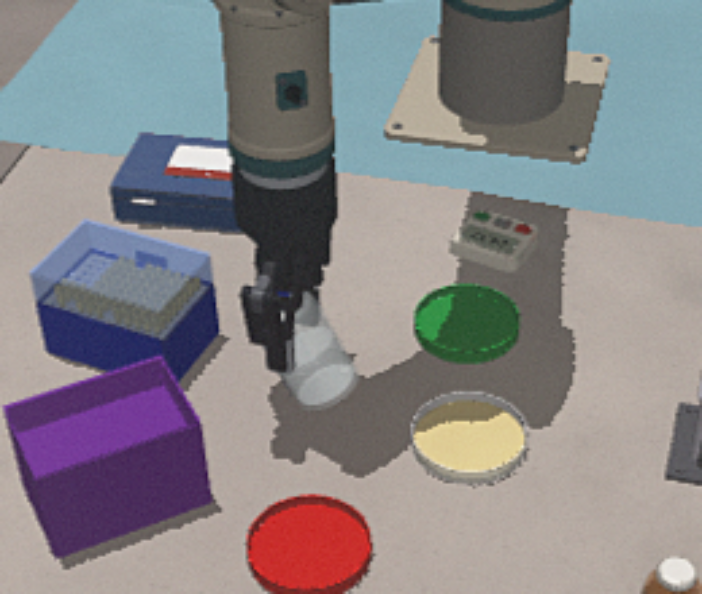

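It's rotating as planned, tilt now about 25°. Continuing along the arc.

>>> {"method": "step_arm", "body": {"linear": [[0, -4, 0], [0, -8, 0.6], [0, -12, 1.5], [0, -16, 2.7], [0, -20, 4], [0, -20, 4]], "yaw": [0, 0, 0, 0, 0, 0], "gripper": [-1, -1, -1, -1, -1, -1]}}

```text
clock: 7.45
eef_pos: [482.2, -56.6, 65.2]
tool_rot: [3.141, -0.003, -0.054]
force: [-3.9, -1.0, 24.9]
width: 53.8
```

```bash
python3 -c "
from h import *
view('sc8')
go(479.7,-95.9,72,-2.8)"
```

```text
t 7.5 pos [482.2 -56.7  65.2] head -3.07 rot [ 1.7997e+02 -1.4000e-01 -3.0700e+00] F [-3.2 -1.5 24.7] T [-0.75  1.32 -0.17] w 53.4
 shift [-0.4 39.3 -6.7] yaw -0.0048
```

View pics/sc8z.png

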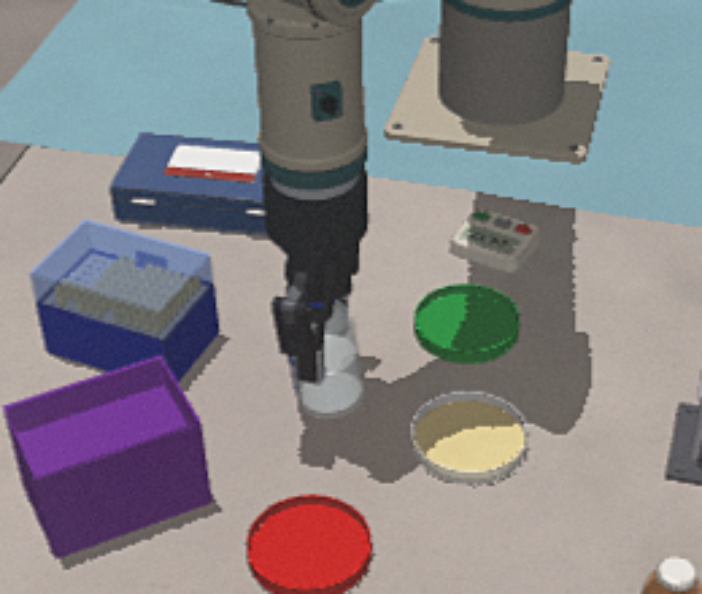

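>>> {"method": "step_arm", "body": {"linear": [[0, -1.5, 0.5], [0, -3, 1], [0, -3, 1]], "yaw": [0, 0, 0], "gripper": [-1, -1, -1]}}

```text
clock: 7.75
eef_pos: [482.3, -53.8, 64.3]
tool_rot: [3.141, -0.002, -0.054]
force: [-4.6, -2.0, 25.0]
width: 53.7
```

```bash
python3 -c "
from h import *
im=view('sc9')
for c in ['scene','top']:
  if c=='top': im=shot('top','tp9')
  for r in cams.regions_of(c,'bottle_center')[:2]:
    P=pts(im,r['pixels']); print(c,r['conf'],r['pixel'],len(P),np.percentile(P,[2,50,98],0).round(1).tolist())
    m=P[:,2]
    for a,b in ((3,20),(20,40),(40,65),(95,110)):
      q=P[(m>a)&(m<b)]
      if len(q)>5: print(a,b,len(q),np.percentile(q,[3,50,97],0).round(1).tolist())
go(479.7,-95.9,72,-2.8)"
```

```text
scene 0.58 [424.9, 317.1] 839 [[655.8, 211.4, 0.6], [679.9, 229.9, 50.5], [687.4, 249.2, 79.5]]
3 20 128 [[671.2, 212.3, 3.7], [683.7, 230.2, 11.5], [687.4, 249.6, 19.5]]
20 40 161 [[672.7, 212.4, 21.0], [683.8, 230.0, 30.1], [687.5, 248.6, 39.6]]
40 65 289 [[665.0, 212.5, 41.4], [681.5, 230.6, 56.5], [687.2, 248.3, 64.4]]
scene 0.56 [302.4, 230.4] 658 [[472.9, -75.4, 4.2], [500.4, -40.4, 40.3], [510.2, -26.8, 98.0]]
3 20 143 [[483.2, -74.0, 4.0], [504.8, -43.5, 12.0], [510.9, -26.1, 19.1]]
20 40 178 [[480.7, -76.3, 20.8], [505.0, -45.3, 29.6], [510.2, -27.0, 39.5]]
40 65 128 [[478.0, -75.5, 40.9], [499.5, -35.7, 52.1], [508.2, -28.3, 64.0]]
95 110 15 [[479.6, -61.3, 95.9], [490.3, -52.2, 105.0], [497.9, -42.1, 108.2]]
top 0.55 [431.9, 264.2] 2225 [[406.7, -290.8, 17.4], [450.6, -229.0, 85.2], [496.3, -170.4, 90.4]]
3 20 47 [[402.8, -282.7, 5.5], [431.3, -179.7, 15.1], [498.2, -168.8, 19.5]]
20 40 78 [[404.5, -274.9, 20.9], [423.8, -181.2, 31.1], [501.0, -168.4, 38.5]]
40 65 109 [[403.8, -277.9, 41.2], [422.0, -181.8, 54.9], [496.9, -167.9, 64.7]]
t 7.95 pos [482.3 -53.9  64.3] head -3.11 rot [ 1.7997e+02 -1.4000e-01 -3.1100e+00] F [-4.8 -2.1 24.6] T [-0.83  1.2  -0.21] w 53.6
 shift [-0.3 42.1 -7.7] yaw -0.0054
```

View pics/sc9z.png

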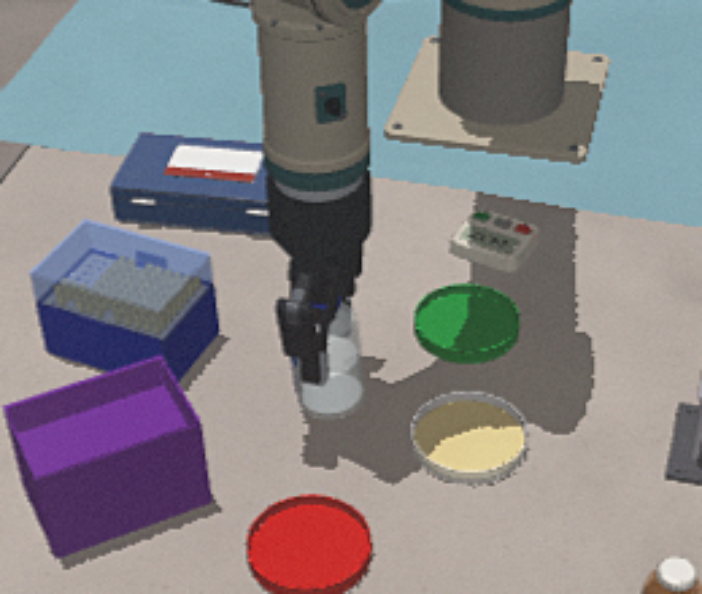

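Upright to the eye (bottle at px 330,370 in the crop). I'll ease the pressure and release so it settles flat on its foot, then regrasp and carry it to the midpoint.

>>> {"method": "step_arm", "body": {"linear": [[0, 0, -2.5], [0, 0, -2.5], [0, 0, -2.5], [0, 0, -2.5], [0, 0, -2.5], [0, 0, -2.5]], "yaw": [0, 0, 0, 0, 0, 0], "gripper": [-1, -1, 0.6, 0.6, 0.6, 0.6]}}

```text
clock: 8.45
eef_pos: [482.0, -52.5, 63.9]
tool_rot: [-3.141, 0.0, -0.052]
force: [0.7, -0.2, 0.3]
width: 68.5
```

```bash
python3 -c "
from h import *
im=view('sc10')
for r in cams.regions_of('scene','bottle_center')[:2]:
    P=pts(im,r['pixels']); print(r['conf'],r['pixel'],len(P))
    m=P[:,2]
    for a,b in ((3,20),(20,40),(40,65),(95,110)):
      q=P[(m>a)&(m<b)]
      if len(q)>5: print(a,b,len(q),np.percentile(q,[3,50,97],0).round(1).tolist())
im=shot('wrist','wr10')
go(479.7,-95.9,72,-2.8)"
```

```text
0.75 [308.6, 226.3] 672
3 20 129 [[485.7, -70.0, 4.3], [505.5, -43.2, 11.5], [511.0, -23.2, 19.1]]
20 40 135 [[488.3, -64.0, 20.5], [506.1, -38.6, 28.3], [511.2, -22.2, 38.7]]
40 65 125 [[488.5, -44.3, 41.0], [504.2, -31.4, 53.2], [510.7, -21.4, 64.5]]
95 110 68 [[472.6, -42.9, 96.7], [486.3, -37.1, 104.8], [498.0, -30.9, 107.5]]
t 8.6 pos [482.  -52.6  63.9] head -2.97 rot [-1.80e+02  2.00e-02 -2.97e+00] F [-0.3 -0.5  0.7] T [ 0.03  0.01 -0.05] w 68.5
 shift [-0.  43.4 -8.1] yaw -0.0031
```

View pics/sc10z.png

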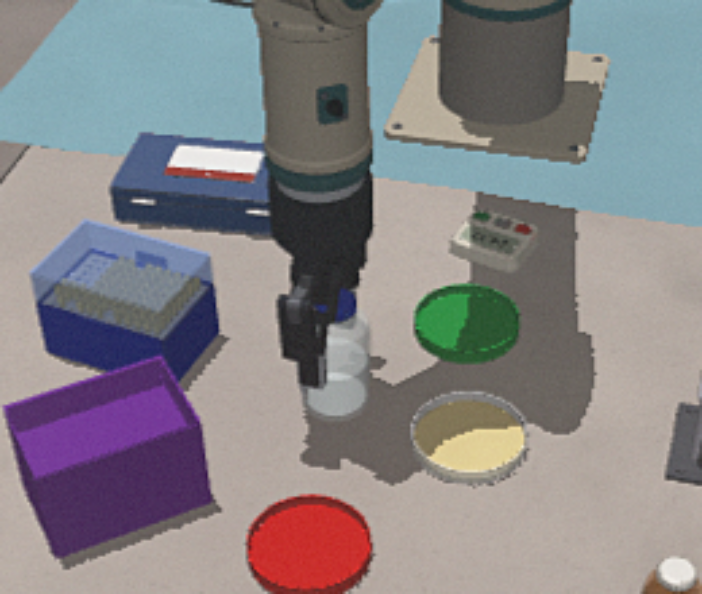

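View pics/wr10.png

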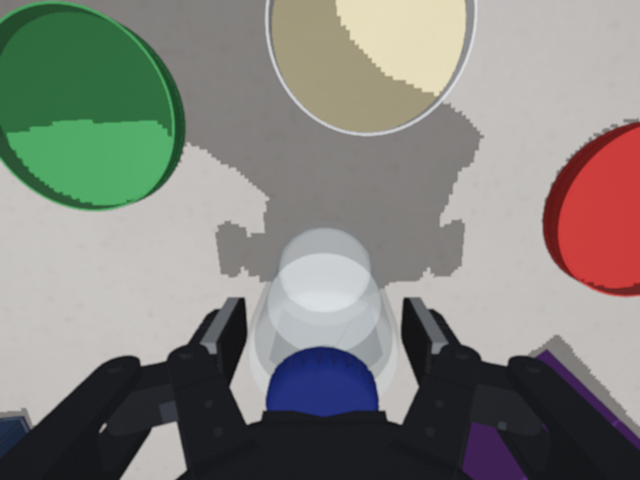

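```bash
cat >> h.py <<'E'
from scipy.optimize import least_squares
def fitb(im,cam,x0):
    for r in cams.regions_of(cam,'bottle_center'):
        P=pts(im,r['pixels'])
        if np.hypot(*(np.median(P,0)[:2]-x0))>60: continue
        q=P[(P[:,2]>4)&(P[:,2]<64)]
        for lo,hi in ((4,64),(4,34),(34,64)):
            w=q[(q[:,2]>lo)&(q[:,2]<hi)]
            f=least_squares(lambda p:np.hypot(w[:,0]-p[0],w[:,1]-p[1])-28,x0,loss='soft_l1')
            print(cam,round(r['conf'],2),lo,hi,len(w),f.x.round(1),'rms',np.sqrt(np.mean(f.fun**2)).round(2))
        c=P[P[:,2]>98]; print('cap',len(c),np.percentile(c,[2,50,98],0).round(1).tolist() if len(c)>4 else '')
E
python3 -c "
from h import *
im=shot('scene','sc11');fitb(im,'scene',[482,-50])
im=shot('wrist','wr11');fitb(im,'wrist',[482,-50])
go(482,-50,65)"
```

```text
scene 0.93 4 64 414 [481.5 -50.3] rms 1.52
scene 0.93 4 34 244 [481.4 -50.4] rms 1.27
scene 0.93 34 64 170 [481.6 -50.4] rms 1.81
cap 55 [[472.5, -44.1, 99.2], [488.0, -39.3, 105.7], [518.8, -33.9, 116.7]]
wrist 0.91 4 64 3573 [482.8 -47.7] rms 0.33
wrist 0.91 4 34 1292 [482.7 -47.9] rms 0.15
wrist 0.91 34 64 2281 [482.8 -47.6] rms 0.37
cap 6963 [[468.7, -49.2, 98.7], [483.3, -39.5, 104.7], [497.7, -31.1, 106.0]]
t 8.8 pos [482.  -52.6  64. ] head -2.98 rot [-1.80e+02  1.00e-02 -2.98e+00] F [ 0.   0.1 -0.3] T [ 0.05 -0.   -0.01] w 68.5
 shift [-0.1 -2.6 -1. ] yaw None
```

The bottle stands upright, with the same centre at both heights and the cap at 105. Centring on it and regrasping.

>>> {"method": "step_arm", "body": {"linear": [[0.5, -4, 0], [0.5, -4, 0], [0.5, -4, 0], [0.5, -4, 0], [0.5, -4, 0], [0.5, -4, 0], [0.5, -4, 0]], "yaw": [0, 0, 0, 0, 0, 0, 0], "gripper": [0.6, 0.6, -1, -1, -1, -1, -1]}}

```text
clock: 9.38
eef_pos: [482.7, -48.3, 64.4]
tool_rot: [-3.141, -0.0, -0.052]
force: [-0.4, 2.1, 4.7]
width: 53.7
```

```bash
python3 -c "
from h import *
go(480.3,-84.4,64)"
```

```text
t 9.38 pos [482.7 -48.3  64.4] head -2.96 rot [-179.97   -0.     -2.96] F [-0.4  2.1  4.7] T [ 0.21  0.14 -0.01] w 53.7
 shift [-0.5 36.2  0.4] yaw None
```

>>> {"method": "step_arm", "body": {"linear": [[0, 0, -6], [0, 0, -6], [-0.5, 10, -6], [-0.5, 22, -6], [-0.5, 32, -6], [-0.5, 36.1, -6], [-0.5, 36.1, -6], [-0.5, 36.1, -6]], "yaw": [0, 0, 0, 0, 0, 0, 0, 0], "gripper": [-1, -1, -1, -1, -1, -1, -1, -1]}}

```text
clock: 10.05
eef_pos: [480.1, -85.0, 69.9]
tool_rot: [-3.141, 0.0, -0.053]
force: [0.7, 0.2, -2.4]
width: 53.6
```

```bash
python3 -c "
from h import *
im=view('sc12');fitb(im,'scene',[480,-84])
im=shot('wrist','wr12');fitb(im,'wrist',[480,-84])
go(480.3,-84.4,64)"
```

```text
wrist 0.65 4 64 3641 [480.2 -84.1] rms 3.64
wrist 0.65 4 34 1275 [480.2 -84. ] rms 6.15
wrist 0.65 34 64 2366 [480.2 -84.1] rms 0.18
cap 5613 [[466.3, -81.6, 98.7], [480.9, -73.8, 109.8], [494.9, -68.2, 111.7]]
t 10.25 pos [480.4 -84.   70. ] head -2.92 rot [-1.7997e+02  1.0000e-02 -2.9200e+00] F [ 0.9 -0.4 -2.7] T [-0.01  0.02  0.01] w 53.7
 shift [-0.1  0.4  6. ] yaw None
```

View pics/sc12z.png

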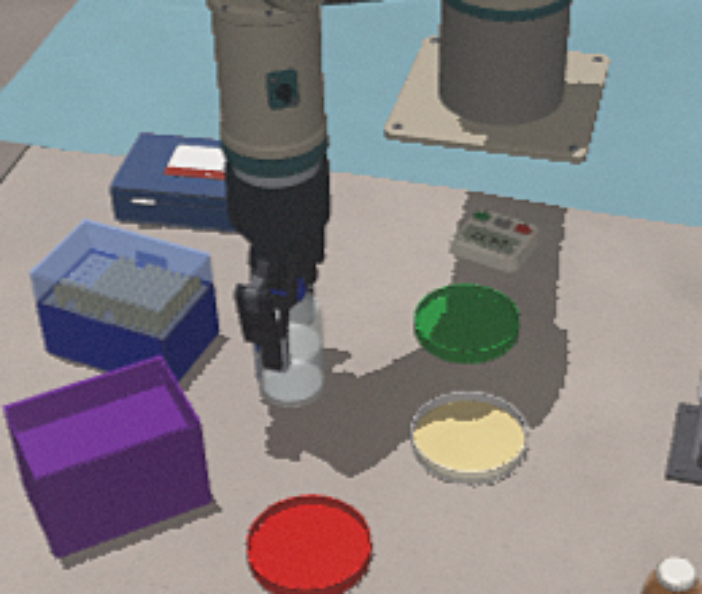

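>>> {"method": "step_arm", "body": {"linear": [[0, 0, 3], [0, 0, 5], [0, 0, 6.2], [0, 0, 6.2], [0, 0, 6.2]], "yaw": [0, 0, 0, 0, 0], "gripper": [-1, -1, -1, -1, -1]}}

```text
clock: 10.67
eef_pos: [480.4, -84.2, 64.4]
tool_rot: [-3.141, -0.0, -0.052]
force: [-2.4, 1.5, 6.8]
width: 53.7
```

On the bench with light contact (6.8 N). Releasing.

>>> {"method": "step_arm", "body": {"linear": [[0, 0, 0], [0, 0, 0], [0, 0, 0], [0, 0, 0], [0, 0, 0], [0, 0, 0]], "yaw": [0, 0, 0, 0, 0, 0], "gripper": [1, 1, 1, 1, 1, 1]}}

```text
clock: 11.17
eef_pos: [480.3, -84.7, 63.8]
tool_rot: [3.142, 0.0, -0.052]
force: [0.0, 0.6, -0.2]
width: 85.8
```

>>> {"method": "step_arm", "body": {"linear": [[0, 0, -10], [0, 0, -35], [0, 0, -70], [0, 0, -105], [0, 0, -140], [0, 0, -150], [0, 0, -150]], "yaw": [0, 0, 0, 0, 0, 0, 0], "gripper": [1, 1, 1, 1, 1, 1, 1]}}

```text
clock: 11.75
eef_pos: [482.3, -85.1, 217.6]
tool_rot: [3.141, -0.007, -0.052]
force: [-0.1, 0.8, -0.1]
width: 85.3
```

```bash
python3 -c "
from h import *
im=view('sc13');fitb(im,'scene',[480,-84])
im=shot('wrist','wr13');fitb(im,'wrist',[480,-84])
go(480.3,-84.4,64)"
```

```text
scene 0.82 4 64 533 [479.1 -86.6] rms 1.33
scene 0.82 4 34 258 [479.2 -86.5] rms 1.4
scene 0.82 34 64 275 [479.  -86.7] rms 1.25
cap 150 [[467.5, -100.2, 98.9], [484.7, -85.1, 105.1], [496.0, -70.9, 107.7]]
wrist 0.64 4 64 531 [480.1 -84.1] rms 0.12
wrist 0.64 4 34 223 [480.2 -84.1] rms 0.1
wrist 0.64 34 64 308 [480.1 -84.2] rms 0.11
cap 1622 [[465.5, -97.8, 99.9], [479.9, -82.7, 104.9], [494.5, -68.9, 106.4]]
t 11.95 pos [479.4 -84.5 213.1] head -2.98 rot [-1.7998e+02  1.2000e-01 -2.9800e+00] F [0.6 0.1 0.6] T [ 0.01 -0.04  0.06] w 85.7
 shift [ 1.200e+00 -1.000e-01  1.491e+02] yaw None
```

View pics/sc13z.png

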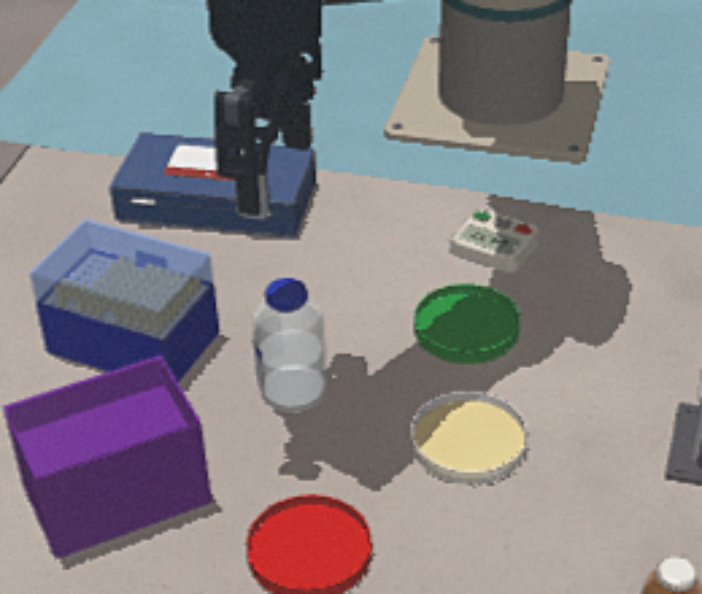

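The bottle stands at crop px (290,345). Moving the arm aside so the top camera can see all three objects together.

>>> {"method": "step_arm", "body": {"linear": [[0, -40, -20], [0, -80, -40], [0, -120, -40], [0, -160, -40], [0, -200, -40], [0, -240, -40], [0, -260, -40], [0, -260, -40]], "yaw": [0, 0, 0, 0, 0, 0, 0, 0], "gripper": [1, 1, 1, 1, 1, 1, 1, 1]}}

```text
clock: 12.62
eef_pos: [492.6, 181.4, 252.0]
tool_rot: [-3.14, 0.003, -0.043]
force: [-0.7, 0.1, -0.4]
width: 85.4
```

```bash
python3 -c "
from h import *
im=shot('top','tp14');fitb(im,'top',[480,-84])
for r in cams.regions_of('top','tip_box'):
    A=pts(im,r['pixels']);t=A[(A[:,2]>80)&(A[:,2]<95)]
    print('box',cv2.minAreaRect(t[:,:2].astype(np.float32)))
for r in cams.regions_of('top','dish'):
    d=pts(im,r['pixels']);d=d[d[:,2]>3];print('dish',r['pixel'],cv2.minEnclosingCircle(d[:,:2].astype(np.float32)))
im=shot('scene','sc14');fitb(im,'scene',[480,-84])
go(480.3,-84.4,64)"
```

```text
top 0.74 4 64 49 [479.4 -85.6] rms 2.25
top 0.74 4 34 21 [479.6 -85.5] rms 3.4
top 0.74 34 64 28 [479.2 -85.7] rms 0.21
cap 167 [[464.5, -100.5, 99.7], [478.1, -85.0, 105.0], [493.4, -71.4, 109.7]]
box ((453.37646484375, -234.0353546142578), (122.17803192138672, 81.56501770019531), 79.54005432128906)
box ((622.2241821289062, -181.7543182373047), (79.73741912841797, 121.7837905883789), 41.14550018310547)
dish [313.7, 301.4] ((371.767578125, 36.8637809753418), 44.9631233215332)
dish [303.2, 246.8] ((507.989990234375, 65.75376892089844), 46.16166687011719)
dish [342.2, 188.0] ((644.5693969726562, -23.959802627563477), 45.5628547668457)
t 12.92 pos [493.8 173.  253.5] head -3.15 rot [ 1.7994e+02  5.0000e-02 -3.1500e+00] F [-0.1  0.2 -0.6] T [ 0.01 -0.07 -0.01] w 85.4
 shift [  0.8 257.5 189.8] yaw None
```

View pics/tp14.png

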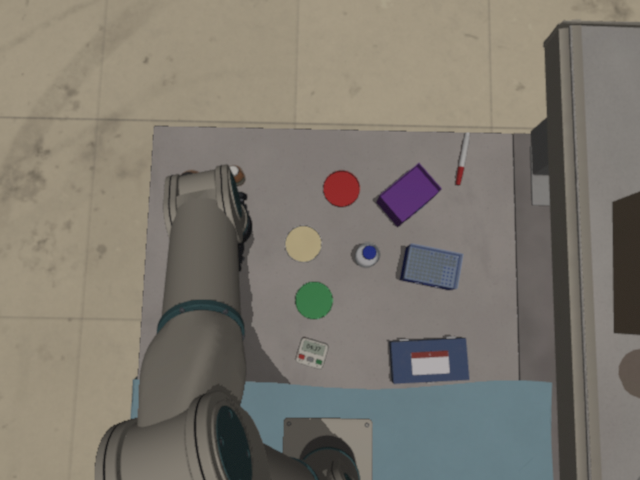

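Top view: the bottle at px (367,255) is between the dish (303,244) and the box (432,266). The midpoint error is about 1–2 mm and nothing else has moved. Handing in.

```bash
python3 -c "
from h import *
print(ctrl.finish_job(), ctrl.read_state()['clock'])"
```

```text
the job is handed in; nothing more can be done
the job is handed in; nothing more can be done
```

The reagent bottle now stands upright on the bench midway between the tip box and the petri dish, and I handed the job in at about 13 s of the 35 s allowed.

**How it was done:** I drew the bottle out along its axis. Because the tool can only point down, I then tipped it upright in the jaws by pressing its foot edge on the bench. The measured force stayed under about 30 N. I released it so it settled flat, regrasped it, carried it to the midpoint and set it down at about 7 N before letting go.

**Last checks:**
- **Position:** The midpoint between box and dish is about (480.5, -84.2). The top camera puts the bottle at (479.5, -85.5) and the wrist camera at (480.1, -84.1). The scene camera gave (479.1, -86.6), about 2.5 mm from the wrist reading, which is near the camera calibration error.
- **Upright:** The bottle's lower and upper body have the same centre to within about 0.4 mm, and the cap is at 105 mm.
- **Other objects:** The tip box and dish measured within 1 mm of where they started. The red and green dishes and the purple box look unmoved in the last pictures. I did not re-measure the two brown bottles; the arm hid most of them in the last top picture, but I never moved near them.
- **One failed check:** The last scene-camera fit of the bottle returned nothing, so that figure comes from the picture just before.

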